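# Put the doming stakes back in the rack by size

## Robot

A 6-joint arm with a two-finger parallel gripper is mounted at the origin on the work surface. World frame = base frame: x ahead of the robot, y to its left, z up, the work surface at z = 0. Lengths are in m, angles in rad, forces in N, time in s.
With the tool pointing down it reaches from about 0.25 to 0.775 m from the base axis. Payload 4 kg.
Tool frame: the origin (TCP) lies midway between the tips of the shut fingers; the grasp point (between the pads) lies 19 mm behind it (robot.tcp_to_grasp is the z of the grasp point in the tool frame, in m); z points along the fingers, y is the line along which they close (so a half turn about z gives the same grasp; the last joint's range is limited). The gripper opens to 94 mm and grips with 3 to 60 N. Pads are 16 mm wide; open, the fingers measure 119 mm over their backs; the gripper's body (75 mm by 177 mm) begins 78 mm behind the grasp point.
Start: joints at [1.139, 0.087, 1.371, -0, 1.684, -0.103], TCP at [0.178, 0.521, 0.206] pointing down, gripper open.
Joint ranges: [-3.1, 3.1], [-0.76, 2.03], [0.27, 2.55], [-1.08, 4.22], [0.17, 2.65], [-2.57, 2.57]. Speed limits (rad/s): [2.79, 2.79, 3.14, 3.14, 3.14, 3.14].

## Interface

Orientations are given as [roll, pitch, yaw] about the fixed x, y, z axes, in that order (R = Rz(yaw) Ry(pitch) Rx(roll)).
In Python, from bench import robot gives the robot as it stands. The module is installed in compiled form; this text tells all that it offers.
- The arm moves only by the tool move_arm, never from a script. Its argument "motion" is one flat list of numbers, 7 for each row, row after row: the turn, a rotation vector about the tool's x, y, z in units of 45 degrees (1.0 is 45 degrees), then the shift along the tool's x, y, z in units of 100 mm (1.0 is 100 mm), then the opening, from 0 (shut) to 1 (fully open). A call has 1 to 12 rows; each row shifts and turns the commanded pose from where the row before left it, along the tool's axes as they then stand; what a row does not reach is not made up. A row lasts 1/12 s, in which the tool goes at most 41.7 mm and 7.16 degrees, less where a joint would pass 70% of its speed; a pose out of reach is approached as far as the arm can. A call with a number of a shift or a turn outside -1 to 1 is refused whole. A call with a gripper value outside its range is refused whole. The fingers move at their own pace and stop on an object; the grip force is fixed at half the most. Time passes only in rows, so rows that do not move let the fingers close. It gives the time, the measured TCP pose, the force, the opening and the grip force at its end, in the units of the state.
- robot.get_obs(): the state, without advancing time (a new reading comes with each control period).
- robot.snapshot(name): name is "scene" or "top"; returns the picture (400x640x3 uint8, red, green, blue); there is no depth.
- robot.get_calibration(name): a dict with "fx", "fy", "cx", "cy" (pixels), "k1" (the pictures are not rectified: a ray, as slopes to the right and down, at radius r is drawn at 1 + k1 r^2 times it, then the intrinsics apply), "R" (3x3) and "t" (3): a world point X has camera coordinates R X + t. Camera axes: x right, y down, z forward; pixel columns grow to the right and rows downward; lengths in m; the calibration is good to about 2 mm. A picture is of the moment at which its call begins. get_calibration takes no time and is no camera call.
- robot.close_job(): hands the job in; it is judged then, once.
The state is a dict: "time": time; "joint_positions": joint angles; "qvel": joint speeds; "joint_torque": joint torques, N m; "tool_pos": TCP position; "ee_rot": TCP orientation; "wrist_force": force on the tool from outside, world axes, zero at the start; "wrist_torque": the same for the moment, N m; "width": finger opening in m; "finger_force": force on a finger pad.
Only numpy, scipy, OpenCV 4.12 (cv2) and the standard library are available. Lean on these libraries where they do the work, as an engineer would, in place of code of your own. Each camera call takes 0.05 s, during which the arm holds its last target. There are 200 camera calls.

## Task

Put the four steel doming stakes back into the four wooden seats of the rack in order of size: the smallest in the seat next to the brass post, each next one larger, and the largest in the seat farthest from the post. Turn each so that its foot drops flat into its seat, let go, and knock none of them over. Leave the brass pot of punches standing where it is.

Things in the scene. Friction and masses are not known exactly. Their poses are not given: they have to be found in the camera images.
- stake_small: Smallest doming stake, loose, upright, 54 mm tall, 0.2-0.85 kg: flat dark steel foot 60 x 40 x 10 mm; on its middle an upright bright steel cylinder, diameter 19 mm, its top a half ball. Grip the cylinder any way round (straight from 10 to 44.5 mm above the underside). Origin: centre of the underside; x along the foot's 60 mm side, z up; same after a half turn about z.
- stake_second: Second smallest doming stake, loose, upright, 60 mm tall, 0.2-0.85 kg: flat dark steel foot 60 x 40 x 10 mm; on its middle an upright bright steel cylinder, diameter 26 mm, its top a half ball. Grip the cylinder any way round (straight from 10 to 47.0 mm above the underside). Origin: centre of the underside; x along the foot's 60 mm side, z up; same after a half turn about z.
- stake_third: Second largest doming stake, loose, upright, 66 mm tall, 0.2-0.85 kg: flat dark steel foot 60 x 40 x 10 mm; on its middle an upright bright steel cylinder, diameter 33 mm, its top a half ball. Grip the cylinder any way round (straight from 10 to 49.5 mm above the underside). Origin: centre of the underside; x along the foot's 60 mm side, z up; same after a half turn about z.
- stake_large: Largest doming stake, loose, upright, 72 mm tall, 0.2-0.85 kg: flat dark steel foot 60 x 40 x 10 mm; on its middle an upright bright steel cylinder, diameter 40 mm, its top a half ball. Grip the cylinder any way round (straight from 10 to 52.0 mm above the underside). Origin: centre of the underside; x along the foot's 60 mm side, z up; same after a half turn about z.
- seat_a: One of four alike wooden seats fixed in a row, 72 mm apart, on the dark rack board; letters do not tell the order. Tray 84 x 64 mm; recess 72 x 52 mm, floor 6 mm and rim 14 mm above the origin. A stake's foot fits with 6 mm play all round, its long side along the recess's long side. Origin: centre of its underside, 10 mm above the bench; x along the 72 mm side (across the row), y along the row.
- seat_b: One of four alike wooden seats fixed in a row, 72 mm apart, on the dark rack board; letters do not tell the order. Tray 84 x 64 mm; recess 72 x 52 mm, floor 6 mm and rim 14 mm above the origin. A stake's foot fits with 6 mm play all round, its long side along the recess's long side. Origin: centre of its underside, 10 mm above the bench; x along the 72 mm side (across the row), y along the row.
- seat_c: One of four alike wooden seats fixed in a row, 72 mm apart, on the dark rack board; letters do not tell the order. Tray 84 x 64 mm; recess 72 x 52 mm, floor 6 mm and rim 14 mm above the origin. A stake's foot fits with 6 mm play all round, its long side along the recess's long side. Origin: centre of its underside, 10 mm above the bench; x along the 72 mm side (across the row), y along the row.
- seat_d: One of four alike wooden seats fixed in a row, 72 mm apart, on the dark rack board; letters do not tell the order. Tray 84 x 64 mm; recess 72 x 52 mm, floor 6 mm and rim 14 mm above the origin. A stake's foot fits with 6 mm play all round, its long side along the recess's long side. Origin: centre of its underside, 10 mm above the bench; x along the 72 mm side (across the row), y along the row.
- post: Brass post with a round head, 46 mm tall, 24 mm wide at the foot, fixed on the rack board in line with the seats, 62 mm from the nearest seat's centre. It marks one end of the row (which end changes); the other end has a flat brass plate. Origin: centre of its underside, 10 mm above the bench; x across the row, parallel to the seats' x; y along the row.
- punch_pot: Round brass pot 72 mm in diameter and 55 mm high, full of upright steel punches reaching about 100 mm above the bench; loose, standing among the stakes; not to be moved. Origin: centre of its underside, z up.
There are look-alikes about, which are no part of the job. What is shaped like the stake_second but orange or purple is not meant.

How it is judged:
At the end, for the whole second after the job is handed in: Every stake lies in its own seat, in order of size from the brass post: foot flat on the recess floor (underside at most 3.5 mm above it, tilt under 0.06 rad), within 12 mm of the seat's centre along and across the row, the long side of the foot across the row within 0.28 rad, at rest and released (horizontal distance between stake_small and post between 0.05 and 0.074 m and x of stake_small in the frame of post between -0.012 and 0.012 m and height (world z) of stake_small between 0.012 and 0.0195 m and angle between each of stake_small, stake_second, stake_third, stake_large's own z axis and vertical below 0.06 rad and angle between the x axis of each of stake_small, stake_second, stake_third, stake_large and the x axis of post, either way round below 0.28 rad and linear speed of each of stake_small, stake_second, stake_third, stake_large below 0.02 m/s and contact force between each of stake_small, stake_second, stake_third, stake_large and the fingers below 0.05 N and horizontal distance between stake_second and post between 0.122 and 0.146 m and x of stake_second in the frame of post between -0.012 and 0.012 m and height (world z) of stake_second between 0.012 and 0.0195 m and horizontal distance between stake_third and post between 0.194 and 0.218 m and x of stake_third in the frame of post between -0.012 and 0.012 m and height (world z) of stake_third between 0.012 and 0.0195 m and horizontal distance between stake_large and post between 0.266 and 0.29 m and x of stake_large in the frame of post between -0.012 and 0.012 m and height (world z) of stake_large between 0.012 and 0.0195 m); the robot touches nothing.
It fails at once if a stake is knocked or tipped over (tilted more than 0.8 rad) (angle between any of stake_small, stake_second, stake_third, stake_large's own z axis and vertical above 0.8 rad).
It fails at once if the pot of punches is shifted by more than 25 mm or tipped by more than 0.5 rad (distance of punch_pot from where it was at the start of the episode above 0.025 m or angle between punch_pot's own z axis and vertical above 0.5 rad).
It also fails if it takes over 99 s, if anything falls off the work surface, if the arm or the gripper's body presses on something with over 40 N, if the wrist force passes 120 N, or if a joint passes its speed limit or range.

## Working session

There is one attempt and no reset: what is moved stays moved. The work goes in short steps, Python scripts to look and compute and a tool call to move; the robot and the scene stay as the last step left them, time stands still between calls to the robot, and variables do not carry over. Pictures are saved under pics/ and viewed, at most 14 in all, crops included, and the job is handed in when it is done.

Besides the shell and the picture viewer there is one more tool, called after "Request:" as name(argument=value, ...), one argument or row to a line, values as JSON. move_arm: Moves the arm, as the interface text tells. Shifts and turns lie within -1 to 1; 1 stands for 100 mm of shift or 45 degrees of turn. Its arguments: {"type":"object","properties":{"motion":{"type":"array","items":{"type":"number"}}},"required":["motion"]}

```bash
mkdir -p pics
python3 - <<'E'
from bench import robot
import cv2
for n in ("scene","top"):
    cv2.imwrite(f"pics/{n}0.png",robot.snapshot(n)[:,:,::-1]); print(n,robot.get_calibration(n))
print(robot.get_obs(), robot.tcp_to_grasp)
E
```

```text
scene {'fx': 447.98695009543263, 'fy': 447.98695009543263, 'cx': 315.3450997957546, 'cy': 201.23071818834396, 'k1': -0.09030748819321117, 'R': array([[ 0.61295495,  0.78991037, -0.01810624],
       [ 0.4293413 , -0.35222291, -0.83162796],
       [-0.66328899,  0.50197672, -0.55503792]]), 't': array([-0.26936959, -0.20740977,  1.38791356])}
top {'fx': 387.73797941157176, 'fy': 387.73797941157176, 'cx': 327.5936339553616, 'cy': 194.0293699892032, 'k1': -0.05863926322494363, 'R': array([[-0.01613295, -0.99984317, -0.00730534],
       [-0.99788088,  0.01656105, -0.0629244 ],
       [ 0.06303551,  0.0062747 , -0.99799156]]), 't': array([-0.04099575,  0.54001459,  1.11368435])}
{'time': 0.1, 'joint_positions': array([ 1.13889099e+00,  8.78885666e-02,  1.37203756e+00, -4.73674210e-05,
        1.68359327e+00, -1.03068942e-01]), 'qvel': array([ 0.00034382, -0.00138433, -0.0038356 ,  0.00027664,  0.00079355,
        0.00036953]), 'joint_torque': array([ 2.04121345e-03, -3.41252124e+01, -3.03301048e+01,  7.19552930e-02,
        3.04683857e-02, -8.26973314e-05]), 'tool_pos': array([0.17742403, 0.52009948, 0.20445039]), 'ee_rot': array([-3.13967129e+00, -1.51409456e-04,  2.81275083e+00]), 'wrist_force': array([-0.4199471 , -0.852562  , -0.22657863]), 'wrist_torque': array([0.00612879, 0.01723267, 0.07413585]), 'finger_force': 0.0, 'width': 0.09421050869853023} -0.0188
```

View pics/top0.png

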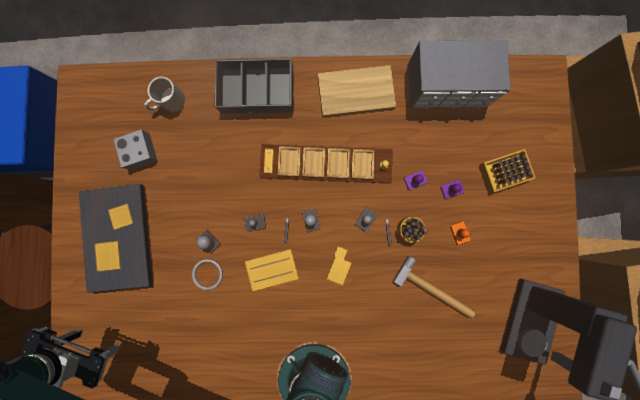

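View pics/scene0.png

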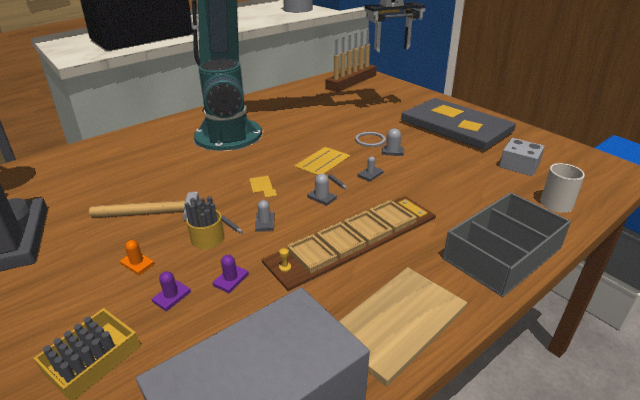

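The top view shows the post at about (384,165), with seats to its left at 362, 338, 313 and 289. The steel stakes are near (207,241), (254,222), (310,220) and (367,218), and the pot is at (411,230). I'll enlarge both views.

Run:
```python
import cv2
a=cv2.imread("pics/top0.png"); 
cv2.imwrite("pics/t1.png",cv2.resize(a[190:260,185:345],None,fx=5,fy=5,interpolation=cv2.INTER_CUBIC))
cv2.imwrite("pics/t2.png",cv2.resize(a[135:255,250:410],None,fx=5,fy=5,interpolation=cv2.INTER_CUBIC))
b=cv2.imread("pics/scene0.png")
cv2.imwrite("pics/s1.png",cv2.resize(b[120:280,235:445],None,fx=3.75,fy=3.75,interpolation=cv2.INTER_CUBIC))
```

```text
(no output)
```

View pics/t1.png

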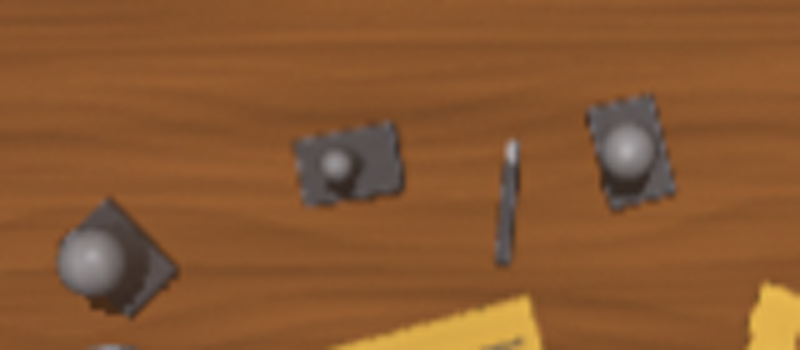

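View pics/t2.png

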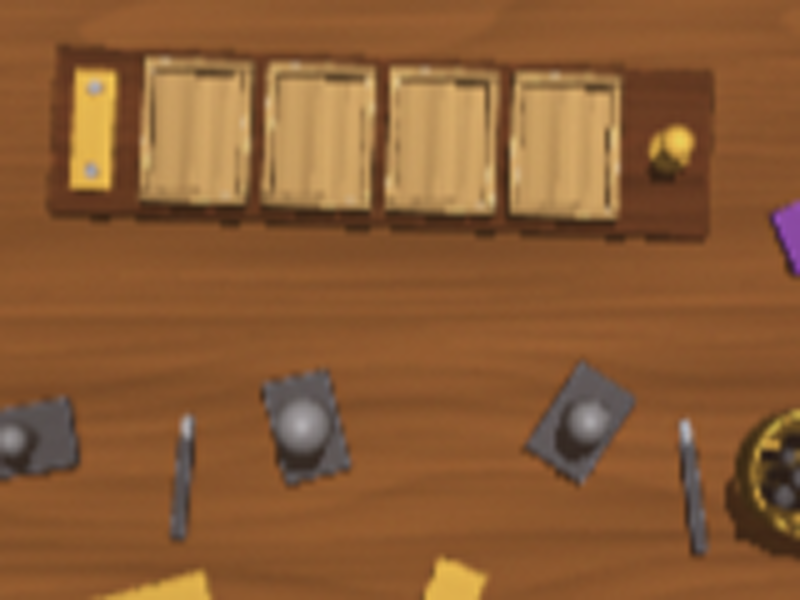

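View pics/s1.png

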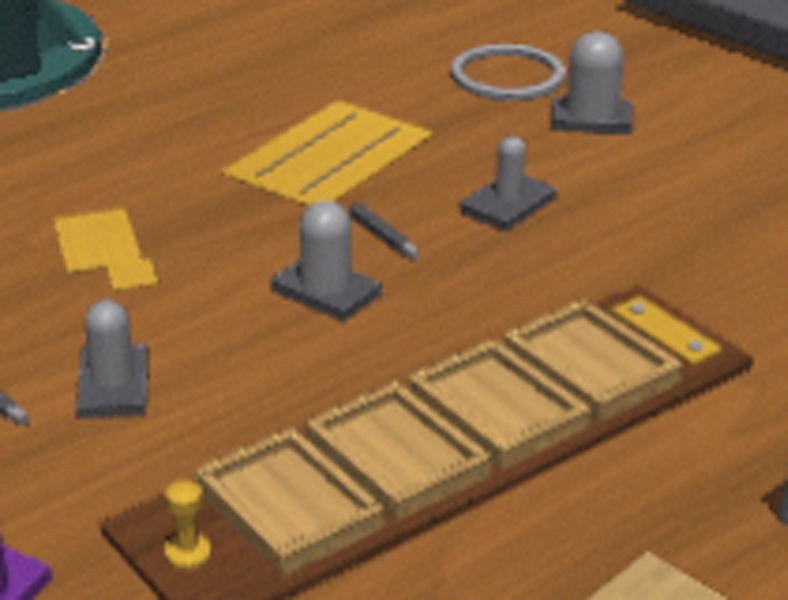

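```bash
cat > m.py <<'E'
import numpy as np, cv2
from bench import robot
C={n:robot.get_calibration(n) for n in("top","scene")}
def ray(n,p,z):
    c=C[n]; K=np.array([[c["fx"],0,c["cx"]],[0,c["fy"],c["cy"]],[0,0,1]])
    u=cv2.undistortPoints(np.array([[p]],float),K,np.array([c["k1"],0,0,0,0.]))[0,0]
    d=c["R"].T@np.array([*u,1]); o=-c["R"].T@c["t"]
    return (o+d*(z-o[2])/d[2])[:2]
def crop(n,p,off,s,z): return ray(n,((p[0]+.5)/s-.5+off[0],(p[1]+.5)/s-.5+off[1]),z)
E
python3 - <<'E'
from m import *
A=(185,190);B=(250,135)
st={"large":(A,[(110,198),(178,270),(132,318),(64,246)],(91,262),.052),
"small":(A,[(294,142),(392,122),(404,188),(304,206)],(337,162),.0445),
"third":(A,[(586,107),(654,95),(675,194),(614,211)],(628,151),.0495),
"second":(B,[(583,360),(634,400),(580,484),(526,448)],(588,421),.047)}
for k,(o,c,d,z) in st.items():
    P=np.array([crop("top",p,o,5,.01) for p in c]); e=np.roll(P,-1,0)-P; L=np.linalg.norm(e,axis=1)
    i=0 if L[0]+L[2]>L[1]+L[3] else 1
    v=e[i]-e[i+2]
    print(k,P.mean(0).round(4),"dome",crop("top",d,o,5,z).round(4),"L",(L*1e3).round(),"yaw",np.degrees(np.arctan2(v[1],v[0])).round(1)%180)
S=[[(145,57),(254,62),(247,207),(140,203)],[(266,62),(376,67),(372,212),(262,208)],[(388,66),(498,70),(495,217),(386,212)],[(512,70),(620,76),(618,221),(510,215)]]
Q=[]
for s in S:
    P=np.array([crop("top",p,B,5,.024) for p in s]);Q.append(P.mean(0));print("seat",Q[-1].round(4),np.linalg.norm(np.roll(P,-1,0)-P,axis=1).round(3))
Q=np.array(Q);t=np.array([-1.5,-.5,.5,1.5])
d=(t@(Q-Q.mean(0)))/(t@t);print("pitch",np.linalg.norm(d));d/=np.linalg.norm(d);print("rowdir",d,"x axis deg",np.degrees(np.arctan2(d[1],d[0]))+90)
for i in t: print((Q.mean(0)+i*.072*d).round(4))
print("post head",crop("top",(679,141),B,5,.052),"expected",Q.mean(0)+d*(.108+.062))
print("pot",ray("top",(411.5,229.5),.055))
# scene check
SO=(235,120)
for k,p,z in (("large",(597,52),.055),("small",(512,145),.0455),("third",(325,222),.0505),("second",(107,316),.049)): print(k,crop("scene",p,SO,3.75,z).round(4))
for q in [(293,497),(398,448),(500,400),(594,353)]: print("seatfl",crop("scene",q,SO,3.75,.022).round(4))
E
```

```text
large [0.4067 0.3013] dome [0.4069 0.3052] L [59. 39. 59. 39.] yaw 43.5
small [0.4597 0.1664] dome [0.4614 0.1661] L [59. 39. 60. 38.] yaw 100.0
third [ 4.646e-01 -2.000e-04] dome [4.652e-01 2.000e-04] L [40. 59. 37. 63.] yaw 12.800000000000011
second [ 0.4642 -0.1601] dome [ 0.4654 -0.1608] L [38. 58. 38. 61.] yaw 146.0
seat [0.6372 0.0615] [0.064 0.085 0.062 0.086]
seat [ 0.633 -0.01 ] [0.064 0.085 0.064 0.086]
seat [ 0.6294 -0.0815] [0.064 0.086 0.063 0.086]
seat [ 0.6257 -0.1532] [0.063 0.085 0.063 0.085]
pitch 0.07167517835204569
rowdir [-0.05310689 -0.99858883] x axis deg -3.0442327363647763
[0.6371 0.062 ]
[ 0.6333 -0.0099]
[ 0.6294 -0.0818]
[ 0.6256 -0.1537]
post head [ 0.62321512 -0.21569425] expected [ 0.62233001 -0.21557408]
pot [ 0.43325188 -0.283846  ]
large [0.4017 0.3082]
small [0.4546 0.1706]
third [0.4602 0.0028]
second [ 0.4608 -0.1594]
seatfl [ 0.6316 -0.155 ]
seatfl [ 0.635  -0.0857]
seatfl [ 0.6384 -0.0131]
seatfl [0.64   0.0611]
```

The large, small, third and second stakes sit left to right. All measured lengths agree with the given sizes. I'll plan in the tool frame.

```bash
cat > plan.py <<'E'
import numpy as np, sys
from bench import robot
from scipy.spatial.transform import Rotation as R
# heading h (deg) of tool y; moves: turn about tool z first, then shifts
def plan(x,y,z,h,pose=None):
    o=robot.get_obs(); p,r=(o["tool_pos"],o["ee_rot"]) if pose is None else pose
    Rg=R.from_euler("xyz",[np.pi,0,np.radians(h+90)])
    rv=(R.from_euler("xyz",r).inv()*Rg).as_rotvec(degrees=True)/45
    s=Rg.inv().apply(np.array([x,y,z])-p)*10
    print("turn",rv.round(3),"shift",s.round(3)); return np.array([x,y,z]),Rg.as_euler("xyz")
E
python3 - <<'E'
from plan import *
p=plan(.4068,.3035,.2045,43.5); plan(.4068,.3035,.018,43.5,p)
E
```

```text
turn [-0.002  0.     0.615] shift [-3.15   0.173 -0.   ]
turn [0. 0. 0.] shift [ 0.    -0.     1.865]
```

Request:
move_arm(
  motion=[0,0,0.154,0,0,0,1,0,0,0.154,0,0,0,1,0,0,0.154,0,0,0,1,0,0,0.154,0,0,0,1,0,0,0,-0.35,0.02,0,1,0,0,0,-0.35,0.02,0,1,0,0,0,-0.35,0.02,0,1,0,0,0,-0.35,0.02,0,1,0,0,0,-0.35,0.02,0,1,0,0,0,-0.35,0.02,0,1,0,0,0,-0.35,0.02,0,1,0,0,0,-0.35,0.02,0,1],
)

```text
time: 1.1
tool_pos: [0.3825, 0.3268, 0.205]
ee_rot: [-3.141, -0.0, 2.329]
wrist_force: [0.0, 0.3, -0.4]
width: 0.0943
finger_force: 0.0
```

Request:
move_arm(
  motion=[0,0,0,-0.35,0.013,0,1,0,0,0,0,0,0.2,1,0,0,0,0,0,0.2,1,0,0,0,0,0,0.2,1,0,0,0,0,0,0.2,1,0,0,0,0,0,0,1,0,0,0,0,0,0,1],
)

```text
time: 1.68
tool_pos: [0.4058, 0.3031, 0.1241]
ee_rot: [-3.138, -0.001, 2.329]
wrist_force: [-0.5, -0.2, 0.0]
width: 0.094
finger_force: 0.0
```

Run:
```python
from plan import *
plan(.4068,.3035,.018,43.5);print(robot.get_obs()["time"])
import cv2
cv2.imwrite("pics/a.png",np.hstack([cv2.resize(robot.snapshot("top")[180:300,150:270,::-1],None,fx=3,fy=3),cv2.resize(robot.snapshot("scene")[60:180,330:460,::-1],(390,360))]))
```

```text
turn [-0.005 -0.001 -0.001] shift [-0.004  0.01   1.061]
1.6833
```

View pics/a.png

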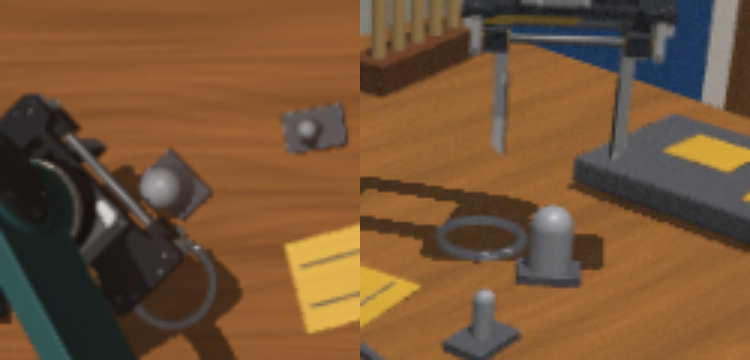

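The open fingers stand over the large stake, which is seen below midway between the tips. I'll descend and grip.

Request:
move_arm(
  motion=[0,0,0,0,0,0.2,1,0,0,0,0,0,0.2,1,0,0,0,0,0,0.2,1,0,0,0,0,0,0.2,1,0,0,0,0,0,0.15,1,0,0,0,0,0,0.1,1,0,0,0,0,0,0,1,0,0,0,0,0,0,0.5,0,0,0,0,0,0,0.2,0,0,0,0,0,0,0.2,0,0,0,0,0,0,0.2,0,0,0,0,0,0,0.2],
)

```text
time: 2.78
tool_pos: [0.4074, 0.3041, 0.0214]
ee_rot: [3.14, 0.0, 2.329]
wrist_force: [0.2, 0.0, 0.4]
width: 0.0637
finger_force: 0.0
```

Request:
move_arm(
  motion=[0,0,0,0,0,0.03,0.2,0,0,0,0,0,0,0,0,0,0,0,0,0,0,0,0,0,0,0,0,0,0,0,0,0,0,0,0,0,0,0,0,0,0,0,0,0,0,0,0,0,0,0,0,0,0,0,0,0,0,0,0,0,0,0,0,0,0,0,0,0,0,0],
)

```text
time: 3.62
tool_pos: [0.4067, 0.3037, 0.0174]
ee_rot: [-3.142, -0.0, 2.329]
wrist_force: [0.9, 1.6, -2.6]
width: 0.0394
finger_force: 30.0
```

Run:
```python
from plan import *
o=robot.get_obs(); print(o["tool_pos"],o["width"],o["finger_force"])
p=plan(*o["tool_pos"][:2],.17,43.5); plan(.6371,.062,.17,-3,p)
```

```text
[0.40674273 0.30372868 0.01735435] 0.03941987370476193 29.999589859507978
turn [-0.    -0.    -0.001] shift [ 0.     0.    -1.526]
turn [ 0.    -0.     1.033] shift [-2.293  2.427  0.   ]
```

Request:
move_arm(
  motion=[0,0,0,0,0,-0.1,0,0,0,0,0,0,-0.2,0,0,0,0,0,0,-0.3,0,0,0,0,0,0,-0.3,0,0,0,0,0,0,-0.3,0,0,0,0,0,0,-0.2,0,0,0,0,0,0,-0.13,0,0,0,0,0,0,0,0,0,0,0.08,0,0,0,0,0,0,0.12,0,0,0,0,0,0,0.12,0,0,0,0,0,0,0.12,0,0,0,0],
)

```text
time: 4.62
tool_pos: [0.4053, 0.3028, 0.1682]
ee_rot: [-3.137, 0.001, 1.979]
wrist_force: [0.3, 0.8, -5.4]
width: 0.04
finger_force: 30.0
```

Request:
move_arm(
  motion=[0,0,0.12,0,0,0,0,0,0,0.12,0,0,0,0,0,0,0.12,0,0,0,0,0,0,0.12,0,0,0,0,0,0,0.113,0,0,0,0,0,0,0,-0.1,0.1,0,0,0,0,0,-0.2,0.2,0,0,0,0,0,-0.25,0.25,0,0,0,0,0,-0.25,0.25,0,0,0,0,0,-0.25,0.25,0,0,0,0,0,-0.25,0.25,0,0,0,0,0,-0.25,0.25,0,0],
)

```text
time: 5.62
tool_pos: [0.5526, 0.139, 0.168]
ee_rot: [-3.137, 0.001, 1.518]
wrist_force: [0.6, 0.6, -5.6]
width: 0.0392
finger_force: 30.0
```

Request:
move_arm(
  motion=[0,0,0,-0.25,0.25,0,0,0,0,0,-0.25,0.25,0,0,0,0,0,-0.15,0.2,0,0,0,0,0,-0.09,0.18,0,0,0,0,0,0,0.12,0,0,0,0,0,0,0.07,0,0,0,0,0,0,0,0,0,0,0,0,0,0,0,0,0],
)

```text
invalid input
```

Run:
```python
from plan import *
o=robot.get_obs(); print(o["time"],o["tool_pos"],o["width"],o["finger_force"])
p=plan(.6371,.062,.034,-3)
import cv2
cv2.imwrite("pics/b.png",np.hstack([cv2.resize(robot.snapshot("top")[100:220,230:390,::-1],(480,360)),cv2.resize(robot.snapshot("scene")[110:230,330:430,::-1],(300,360))]))
```

```text
5.6167 [0.55257577 0.13902251 0.1680294 ] 0.039213492060407674 29.999386951094493
turn [-0.006  0.001 -0.001] shift [-0.725  0.884  1.34 ]
```

View pics/b.png

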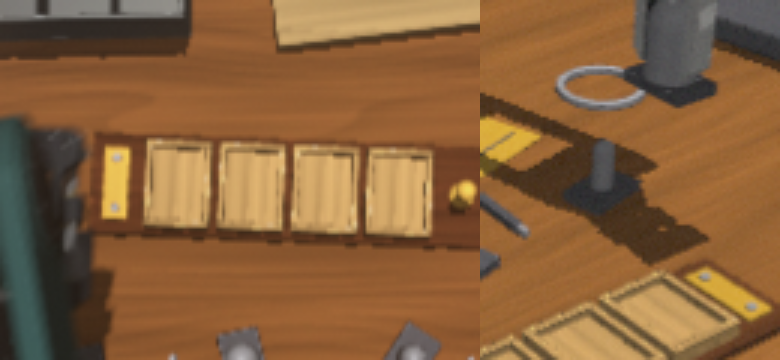

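The picture shows the large stake held level, short of the seats; my last call was miscounted and refused. I'll continue.

Request:
move_arm(
  motion=[0,0,0,-0.2,0.23,0,0,0,0,0,-0.2,0.23,0,0,0,0,0,-0.18,0.2,0,0,0,0,0,-0.1,0.13,0,0,0,0,0,-0.05,0.09,0,0,0,0,0,0,0,0,0,0,0,0,0,0,0,0],
)

```text
time: 6.3
tool_pos: [0.6362, 0.0639, 0.1689]
ee_rot: [-3.138, -0.001, 1.518]
wrist_force: [-0.7, 1.0, -5.1]
width: 0.0396
finger_force: 30.0
```

Run:
```python
from plan import *
p=plan(.6371,.062,.034,-3)
import cv2
cv2.imwrite("pics/c.png",np.hstack([cv2.resize(robot.snapshot("top")[110:210,240:390,::-1],(390,260)),cv2.resize(robot.snapshot("scene")[120:220,330:440,::-1],None,fx=3.6,fy=3.6)[:260]]) if 0 else cv2.resize(robot.snapshot("scene")[100:240,300:460,::-1],None,fx=4,fy=4))
```

```text
turn [-0.005 -0.001 -0.001] shift [-0.018  0.01   1.349]
```

View pics/c.png

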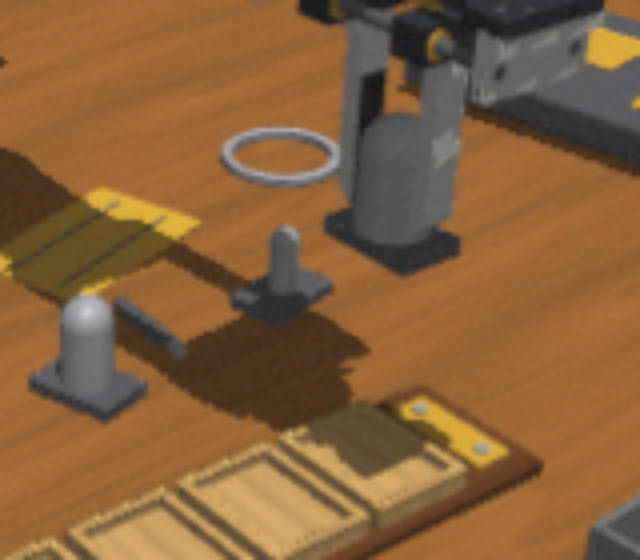

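Run:
```python
from m import *
P=[crop("scene",p,(300,100),4,.161) for p in((327,221),(405,262),(460,237))]
print(np.round(P,4)); c=(P[0]+P[2])/2; e=[P[1]-P[0],P[2]-P[1]]
print(c,[(np.linalg.norm(v),np.degrees(np.arctan2(v[1],v[0]))) for v in e])
```

```text
[[0.6091 0.0435]
 [0.6642 0.0427]
 [0.664  0.0833]]
[0.63657806 0.06338723] [(np.float64(0.05508674219251815), np.float64(-0.8835184151173402)), (np.float64(0.04059069652933374), np.float64(90.28300046703974))]
```

Request:
move_arm(
  motion=[0,0,0,-0.018,0.01,0.2,0,0,0,0,0,0,0.25,0,0,0,0,0,0,0.25,0,0,0,0,0,0,0.2,0,0,0,0,0,0,0.15,0,0,0,0,0,0,0,0,0,0,0,0,0,0,0,0,0,0,0,0,0,0],
)

```text
time: 7.02
tool_pos: [0.6387, 0.0622, 0.0672]
ee_rot: [3.139, -0.0, 1.519]
wrist_force: [-0.2, -0.7, -5.4]
width: 0.0396
finger_force: 30.0
```

Run:
```python
from plan import *
p=plan(.6371,.062,.034,-3)
import cv2
cv2.imwrite("pics/d.png",cv2.resize(robot.snapshot("scene")[140:260,320:460,::-1],None,fx=5,fy=5,interpolation=cv2.INTER_CUBIC))
```

```text
turn [ 0.003 -0.001  0.   ] shift [-0.003 -0.016  0.332]
```

View pics/d.png

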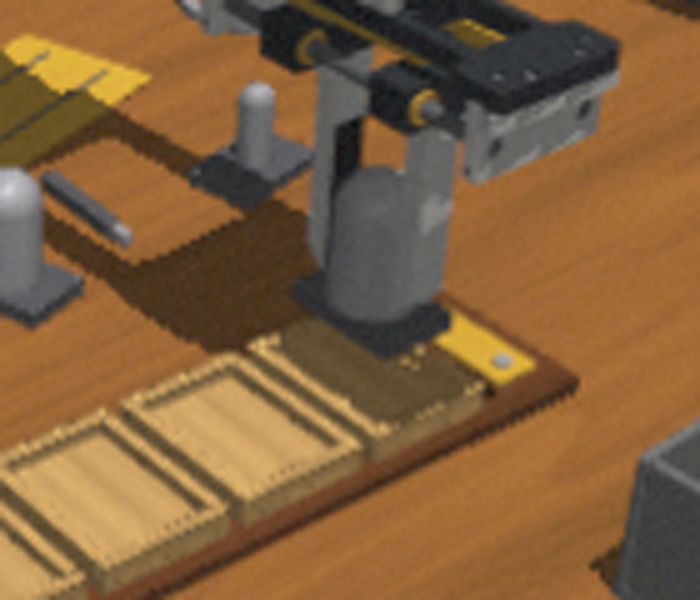

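Foot centre and yaw agree with the seat, so I'll lower the last part and release.

Request:
move_arm(
  motion=[0,0,0,0,-0.015,0.12,0,0,0,0,0,0,0.1,0,0,0,0,0,0,0.06,0,0,0,0,0,0,0.04,0,0,0,0,0,0,0.01,0,0,0,0,0,0,0,0,0,0,0,0,0,0,0],
)

```text
time: 7.65
tool_pos: [0.6365, 0.0614, 0.0331]
ee_rot: [-3.141, -0.0, 1.518]
wrist_force: [-5.0, 0.1, 1.1]
width: 0.0395
finger_force: 30.0
```

Request:
move_arm(
  motion=[0,0,0,0,0,0,0.5,0,0,0,0,0,0,0.7,0,0,0,0,0,0,1,0,0,0,0,0,0,1,0,0,0,0,0,0,1,0,0,0,0,0,0,1,0,0,0,0,0,0,1,0,0,0,0,0,-0.2,1,0,0,0,0,0,-0.3,1,0,0,0,0,0,-0.3,1,0,0,0,0,0,-0.3,1,0,0,0,0,0,-0.3,1],
)

```text
time: 8.65
tool_pos: [0.6366, 0.0614, 0.1738]
ee_rot: [3.142, -0.0, 1.518]
wrist_force: [0.0, 0.4, -0.2]
width: 0.0938
finger_force: 0.0
```

Run:
```python
from plan import *
print(robot.get_obs()["width"])
p=plan(.4601,.1664,.15,-80); plan(.4601,.1664,.018,-80,p)
```

```text
0.09379661096573445
turn [-0.   -0.    1.71] shift [-1.555 -1.34   0.238]
turn [-0.  0. -0.] shift [ 0.   -0.    1.32]
```

Request:
move_arm(
  motion=[0,0,0.1425,0,0,0,1,0,0,0.1425,0,0,0,1,0,0,0.1425,0,0,0,1,0,0,0.1425,0,0,0,1,0,0,0.1425,0,0,0,1,0,0,0.1425,0,0,0,1,0,0,0.1425,0,0,0,1,0,0,0.1425,0,0,0,1,0,0,0.1425,0,0,0,1,0,0,0.1425,0,0,0,1,0,0,0.1425,0,0,0,1,0,0,0.1425,0,0,0,1],
)

```text
time: 9.65
tool_pos: [0.6368, 0.0614, 0.1724]
ee_rot: [-3.142, -0.0, 0.169]
wrist_force: [0.4, 0.0, -0.4]
width: 0.0938
finger_force: 0.0
```

Request:
move_arm(
  motion=[0,0,0,-0.21,-0.18,0,1,0,0,0,-0.21,-0.18,0,1,0,0,0,-0.21,-0.18,0,1,0,0,0,-0.21,-0.18,0,1,0,0,0,-0.21,-0.18,0,1,0,0,0,-0.21,-0.18,0,1,0,0,0,-0.2,-0.16,0,1,0,0,0,-0.095,-0.1,0.1,1,0,0,0,0,0,0.2,1,0,0,0,0,0,0.2,1,0,0,0,0,0,0,1,0,0,0,0,0,0,1],
)

```text
time: 10.65
tool_pos: [0.4594, 0.1662, 0.1216]
ee_rot: [3.142, 0.002, 0.175]
wrist_force: [0.8, -1.1, 0.6]
width: 0.094
finger_force: 0.0
```

Run:
```python
from plan import *
p=plan(.4601,.1664,.018,-80)
```

```text
turn [0.    0.003 0.   ] shift [ 7.000e-03 -1.000e-03  1.036e+00]
```

Request:
move_arm(
  motion=[0,0,0,0.005,0,0.2,1,0,0,0,0,0,0.25,1,0,0,0,0,0,0.25,1,0,0,0,0,0,0.2,1,0,0,0,0,0,0.14,1,0,0,0,0,0,0,0.5,0,0,0,0,0,0,0,0,0,0,0,0,0,0,0,0,0,0,0,0,0,0,0,0,0,0,0,0,0,0,0,0,0,0,0,0,0,0,0,0,0,0],
)

```text
time: 11.65
tool_pos: [0.4613, 0.1665, 0.0192]
ee_rot: [-3.141, -0.001, 0.175]
wrist_force: [-0.6, -0.2, -0.2]
width: 0.051
finger_force: 0.0
```

Request:
move_arm(
  motion=[0,0,0,0,0,0,0,0,0,0,0,0,0,0,0,0,0,0,0,0,0,0,0,0,0,0,0,0,0,0,0,0,0,0,0,0,0,0,0,0,0,0,0,0,0,0,0,0,0,0,0,0,0,0,0,0],
)

```text
time: 12.32
tool_pos: [0.4607, 0.1666, 0.0184]
ee_rot: [-3.141, 0.0, 0.175]
wrist_force: [1.1, 0.6, -0.3]
width: 0.0178
finger_force: 30.0
```

Run:
```python
from plan import *
o=robot.get_obs()
p=plan(*o["tool_pos"][:2],.17,-3);plan(.6256,-.1537,.17,-3,p)
```

```text
turn [-0.    -0.    -1.711] shift [ 0.     0.    -1.516]
turn [ 0.  0. -0.] shift [-3.112  1.814  0.   ]
```

Request:
move_arm(
  motion=[0,0,0,0,0,-0.1,0,0,0,0,0,0,-0.2,0,0,0,0,0,0,-0.3,0,0,0,0,0,0,-0.3,0,0,0,0,0,0,-0.3,0,0,0,0,0,0,-0.2,0,0,0,0,0,0,-0.12,0,0,0,-0.08,0,0,0,0,0,0,-0.12,0,0,0,0,0,0,-0.12,0,0,0,0,0,0,-0.12,0,0,0,0,0,0,-0.12,0,0,0,0],
)

```text
time: 13.32
tool_pos: [0.4601, 0.1661, 0.1696]
ee_rot: [-3.141, 0.002, 0.619]
wrist_force: [-0.1, 0.0, -2.8]
width: 0.0177
finger_force: 30.0
```

Request:
move_arm(
  motion=[0,0,-0.13,0,0,0,0,0,0,-0.13,0,0,0,0,0,0,-0.13,0,0,0,0,0,0,-0.13,0,0,0,0,0,0,-0.13,0,0,0,0,0,0,-0.13,0,0,0,0,0,0,-0.13,0,0,0,0,0,0,-0.13,0,0,0,0,0,0,-0.11,0,0,0,0,0,0,0,-0.1,0.06,0,0,0,0,0,-0.2,0.12,0,0,0,0,0,-0.26,0.15,0,0],
)

```text
time: 14.32
tool_pos: [0.4905, 0.1085, 0.17]
ee_rot: [-3.14, -0.0, 1.518]
wrist_force: [1.3, 0.0, -2.0]
width: 0.0178
finger_force: 30.0
```

Request:
move_arm(
  motion=[0,0,0,-0.3,0.18,0,0,0,0,0,-0.3,0.18,0,0,0,0,0,-0.3,0.18,0,0,0,0,0,-0.3,0.18,0,0,0,0,0,-0.3,0.18,0,0,0,0,0,-0.3,0.18,0,0,0,0,0,-0.3,0.17,0,0,0,0,0,-0.23,0.13,0,0,0,0,0,-0.15,0.07,0,0,0,0,0,-0.07,0.03,0,0,0,0,0,0,0,0,0,0,0,0,0,0,0,0],
)

```text
time: 15.32
tool_pos: [0.6245, -0.1537, 0.1698]
ee_rot: [-3.14, -0.001, 1.516]
wrist_force: [0.2, 0.5, -1.9]
width: 0.0175
finger_force: 30.0
```

Run:
```python
from plan import *
p=plan(.6256,-.1537,.035,-3);print(robot.get_obs()["width"])
import cv2
cv2.imwrite("pics/e.png",cv2.resize(robot.snapshot("scene")[120:290,220:430,::-1],None,fx=3.5,fy=3.5,interpolation=cv2.INTER_CUBIC))
```

```text
turn [-0.002 -0.001 -0.003] shift [1.000e-03 1.100e-02 1.348e+00]
0.017512914668504367
```

View pics/e.png

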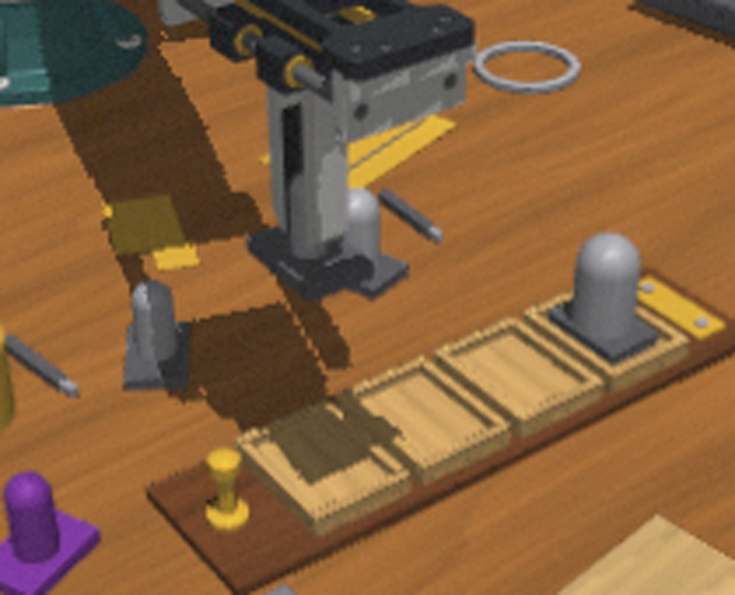

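Run:
```python
from m import *
def f(pts,z):
    P=[crop("scene",p,(220,120),3.5,z) for p in pts]; print(((P[0]+P[2])/2).round(4),[(np.linalg.norm(v).round(4),np.degrees(np.arctan2(v[1],v[0])).round(1)) for v in (P[1]-P[0],P[2]-P[1])])
f([(550,312),(612,357),(660,333)],.026); f([(528,310),(610,374),(690,340)],.024)
f([(248,240),(313,289),(376,260)],.1616)
```

```text
[0.6374 0.0611] [(np.float64(0.0586), np.float64(-4.4)), (np.float64(0.0414), np.float64(88.1))]
[0.6388 0.0631] [(np.float64(0.0809), np.float64(-6.2)), (np.float64(0.0642), np.float64(83.7))]
[ 0.6254 -0.156 ] [(np.float64(0.0579), np.float64(-1.5)), (np.float64(0.0407), np.float64(91.1))]
```

The large stake sits centred in its seat, to about 2 mm. The small one is aligned over its seat, so I'll lower it.

Request:
move_arm(
  motion=[0,0,0,0,0.01,0.15,0,0,0,0,0,0,0.25,0,0,0,0,0,0,0.25,0,0,0,0,0,0,0.25,0,0,0,0,0,0,0.15,0,0,0,0,0,0,0.1,0,0,0,0,0,0,0.08,0,0,0,0,0,0,0.06,0,0,0,0,0,0,0.04,0,0,0,0,0,0,0.02,0,0,0,0,0,0,0,0,0,0,0,0,0,0,0],
)

```text
time: 16.37
tool_pos: [0.6266, -0.154, 0.0364]
ee_rot: [3.14, 0.0, 1.518]
wrist_force: [-0.4, -0.6, -1.2]
width: 0.0178
finger_force: 30.0
```

Request:
move_arm(
  motion=[0,0,0,0,0,0.015,0,0,0,0,0,0,0,0,0,0,0,0,0,0,0.4,0,0,0,0,0,0,0.7,0,0,0,0,0,0,1,0,0,0,0,0,0,1,0,0,0,0,0,0,1,0,0,0,0,0,0,1,0,0,0,0,0,0,1,0,0,0,0,0,-0.2,1,0,0,0,0,0,-0.3,1,0,0,0,0,0,-0.3,1],
)

```text
time: 17.37
tool_pos: [0.6249, -0.1534, 0.1132]
ee_rot: [-3.138, -0.001, 1.518]
wrist_force: [0.8, -0.4, 1.2]
width: 0.0812
finger_force: 0.0
```

Request:
move_arm(
  motion=[0,0,0,0,0,-0.3,1,0,0,0,0,0,-0.3,1,0,0,0,0,0,0,1],
)

```text
time: 17.62
tool_pos: [0.6293, -0.1549, 0.1827]
ee_rot: [3.128, 0.004, 1.518]
wrist_force: [0.4, -0.2, 1.3]
width: 0.0935
finger_force: 0.0
```

Run:
```python
from plan import *
p=plan(.4646,-.1604,.17,-34);plan(.4646,-.1604,.018,-34,p)
```

```text
turn [ 0.018 -0.     0.688] shift [-0.967 -1.335  0.127]
turn [ 0. -0.  0.] shift [ 0.   -0.    1.52]
```

Request:
move_arm(
  motion=[0,0,0.138,0,0,0,1,0,0,0.138,0,0,0,1,0,0,0.138,0,0,0,1,0,0,0.138,0,0,0,1,0,0,0.138,0,0,0,1,0,0,0,-0.16,-0.21,0,1,0,0,0,-0.2,-0.28,0,1,0,0,0,-0.2,-0.28,0,1,0,0,0,-0.2,-0.28,0,1,0,0,0,-0.2,-0.25,0.1,1,0,0,0,0,0,0.2,1,0,0,0,0,0,0.2,1],
)

```text
time: 18.62
tool_pos: [0.4636, -0.1607, 0.1242]
ee_rot: [3.139, -0.0, 0.974]
wrist_force: [0.3, 0.2, -0.1]
width: 0.094
finger_force: 0.0
```

Request:
move_arm(
  motion=[0,0,0,0,0,0,1,0,0,0,0,0,0,1],
)

```text
time: 18.78
tool_pos: [0.4635, -0.16, 0.1226]
ee_rot: [-3.138, 0.0, 0.976]
wrist_force: [0.5, 0.4, 0.4]
width: 0.0938
finger_force: 0.0
```

Run:
```python
from plan import *
p=plan(.4646,-.1604,.018,-34)
```

```text
turn [-0.004  0.001 -0.002] shift [0.003 0.012 1.046]
```

Request:
move_arm(
  motion=[0,0,0,0,0.01,0.2,1,0,0,0,0,0,0.25,1,0,0,0,0,0,0.25,1,0,0,0,0,0,0.2,1,0,0,0,0,0,0.14,1,0,0,0,0,0,0,0.5,0,0,0,0,0,0,0,0,0,0,0,0,0,0,0,0,0,0,0,0,0,0,0,0,0,0,0,0,0,0,0,0,0,0,0,0,0,0,0,0,0,0],
)

```text
time: 19.78
tool_pos: [0.4658, -0.1612, 0.0207]
ee_rot: [3.14, -0.0, 0.976]
wrist_force: [-0.1, 1.1, -0.2]
width: 0.051
finger_force: 0.0
```

Request:
move_arm(
  motion=[0,0,0,0,0,0,0,0,0,0,0,0,0,0,0,0,0,0,0,0,0,0,0,0,0,0,0,0,0,0,0,0,0,0,0,0,0,0,0,0,0,0,0,0,0,0,0,0,0],
)

```text
time: 20.37
tool_pos: [0.4651, -0.1608, 0.0199]
ee_rot: [-3.141, -0.0, 0.976]
wrist_force: [-2.0, 0.8, 1.1]
width: 0.0246
finger_force: 30.0
```

Run:
```python
from plan import *
o=robot.get_obs()
p=plan(*o["tool_pos"][:2],.17,-3);plan(.6294,-.0818,.17,-3,p)
```

```text
turn [-0.001 -0.    -0.691] shift [ 0.     0.    -1.501]
turn [ 0.  0. -0.] shift [0.875 1.6   0.   ]
```

Request:
move_arm(
  motion=[0,0,0,0,0,-0.1,0,0,0,0,0,0,-0.2,0,0,0,0,0,0,-0.3,0,0,0,0,0,0,-0.3,0,0,0,0,0,0,-0.3,0,0,0,0,0,0,-0.2,0,0,0,0,0,0,-0.1,0,0,0,-0.09,0,0,0,0,0,0,-0.12,0,0,0,0,0,0,-0.12,0,0,0,0,0,0,-0.12,0,0,0,0,0,0,-0.12,0,0,0,0],
)

```text
time: 21.37
tool_pos: [0.4647, -0.1607, 0.1686]
ee_rot: [-3.139, -0.001, 1.428]
wrist_force: [0.1, 0.3, -3.2]
width: 0.0246
finger_force: 30.0
```

Request:
move_arm(
  motion=[0,0,-0.12,0,0,0,0,0,0,0,0.08,0.15,0,0,0,0,0,0.13,0.25,0,0,0,0,0,0.15,0.28,0,0,0,0,0,0.15,0.28,0,0,0,0,0,0.15,0.28,0,0,0,0,0,0.12,0.2,0,0,0,0,0,0.065,0.11,0,0,0,0,0,0.03,0.05,0,0,0,0,0,0,0,0,0,0,0,0,0,0,0,0],
)

```text
time: 22.28
tool_pos: [0.629, -0.0823, 0.1688]
ee_rot: [-3.139, 0.0, 1.518]
wrist_force: [-0.3, -0.9, -3.6]
width: 0.0248
finger_force: 30.0
```

Run:
```python
from plan import *
o=robot.get_obs();print(o["tool_pos"],o["width"])
p=plan(.6294,-.0818,.0365,-3)
import cv2
cv2.imwrite("pics/f.png",cv2.resize(robot.snapshot("scene")[120:290,220:430,::-1],None,fx=3.5,fy=3.5,interpolation=cv2.INTER_CUBIC))
```

```text
[ 0.62898093 -0.08230648  0.16883825] 0.02479283681682363
turn [-0.003  0.    -0.001] shift [0.005 0.004 1.323]
```

View pics/f.png

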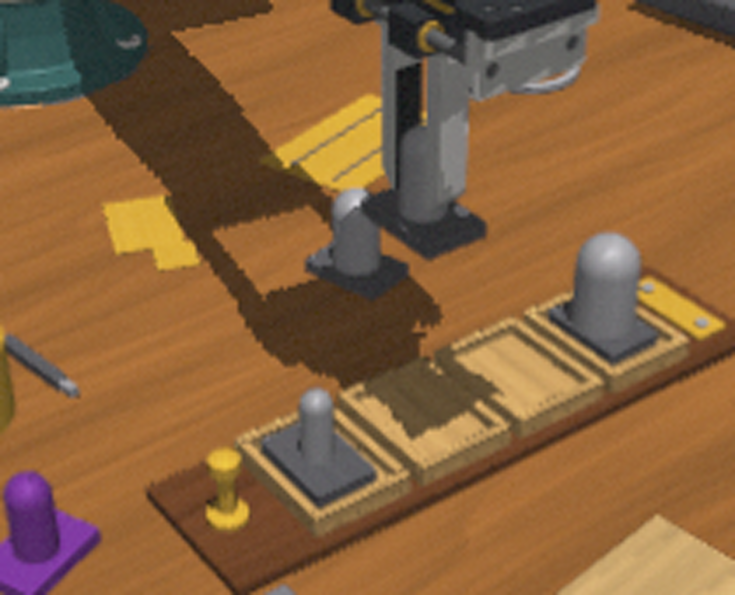

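The small stake is seated, and the second is held level and aligned. I'll lower it.

Request:
move_arm(
  motion=[0,0,0,0.005,0.005,0.15,0,0,0,0,0,0,0.25,0,0,0,0,0,0,0.25,0,0,0,0,0,0,0.25,0,0,0,0,0,0,0.15,0,0,0,0,0,0,0.1,0,0,0,0,0,0,0.07,0,0,0,0,0,0,0.05,0,0,0,0,0,0,0.03,0,0,0,0,0,0,0.02,0,0,0,0,0,0,0,0,0,0,0,0,0,0,0],
)

```text
time: 23.33
tool_pos: [0.6309, -0.0818, 0.0389]
ee_rot: [3.14, 0.0, 1.518]
wrist_force: [0.5, -0.2, -3.4]
width: 0.0248
finger_force: 30.0
```

Request:
move_arm(
  motion=[0,0,0,0,0,0.02,0,0,0,0,0,0,0.005,0,0,0,0,0,0,0,0,0,0,0,0,0,0,0.4,0,0,0,0,0,0,0.7,0,0,0,0,0,0,1,0,0,0,0,0,0,1,0,0,0,0,0,0,1,0,0,0,0,0,0,1,0,0,0,0,0,0,1,0,0,0,0,0,-0.2,1,0,0,0,0,0,-0.3,1],
)

```text
time: 24.33
tool_pos: [0.6274, -0.081, 0.0814]
ee_rot: [-3.132, -0.002, 1.518]
wrist_force: [-0.2, 0.5, 0.7]
width: 0.0813
finger_force: 0.0
```

Request:
move_arm(
  motion=[0,0,0,0,0,-0.3,1,0,0,0,0,0,-0.3,1,0,0,0,0,0,-0.3,1,0,0,0,0,0,0,1,0,0,0,0,0,0,1],
)

```text
time: 24.75
tool_pos: [0.6317, -0.0819, 0.1784]
ee_rot: [3.136, 0.001, 1.518]
wrist_force: [0.2, 0.1, -0.2]
width: 0.0941
finger_force: 0.0
```

Run:
```python
from plan import *
p=plan(.4649,0,.17,12.8);plan(.4649,0,.018,12.8,p)
```

```text
turn [ 0.007  0.002 -0.352] shift [ 1.168 -1.445  0.084]
turn [0. 0. 0.] shift [ 0.   -0.    1.52]
```

Request:
move_arm(
  motion=[0,0,-0.12,0,0,0,1,0,0,-0.12,0,0,0,1,0,0,-0.11,0,0,0,1,0,0,0,0.16,-0.2,0,1,0,0,0,0.22,-0.27,0,1,0,0,0,0.22,-0.27,0,1,0,0,0,0.22,-0.27,0,1,0,0,0,0.2,-0.25,0,1,0,0,0,0.145,-0.175,0.1,1,0,0,0,0,0,0.2,1,0,0,0,0,0,0.2,1,0,0,0,0,0,0,1],
)

```text
time: 25.75
tool_pos: [0.4602, 0.0012, 0.1194]
ee_rot: [-3.131, -0.004, 1.793]
wrist_force: [-0.7, 0.4, -1.3]
width: 0.0944
finger_force: 0.0
```

Request:
move_arm(
  motion=[0,0,0,0,0,0,1,0,0,0,0,0,0,1],
)

```text
time: 25.92
tool_pos: [0.4647, 0.0004, 0.1252]
ee_rot: [-3.141, -0.0, 1.792]
wrist_force: [0.4, 0.1, -0.8]
width: 0.0939
finger_force: 0.0
```

Run:
```python
from plan import *
p=plan(.4649,0,.018,12.8)
```

```text
turn [-0.001 -0.001 -0.002] shift [-4.000e-03  1.000e-03  1.072e+00]
```

Request:
move_arm(
  motion=[0,0,0,0,0,0.2,1,0,0,0,0,0,0.25,1,0,0,0,0,0,0.25,1,0,0,0,0,0,0.2,1,0,0,0,0,0,0.15,1,0,0,0,0,0,0,0.5,0,0,0,0,0,0,0,0,0,0,0,0,0,0,0,0,0,0,0,0,0,0,0,0,0,0,0,0,0,0,0,0,0,0,0,0,0,0,0,0,0,0],
)

```text
time: 26.92
tool_pos: [0.4652, 0.0004, 0.0212]
ee_rot: [3.14, 0.0, 1.793]
wrist_force: [-0.2, 0.9, -0.4]
width: 0.0507
finger_force: 0.0
```

Request:
move_arm(
  motion=[0,0,0,0,0,0,0,0,0,0,0,0,0,0,0,0,0,0,0,0,0,0,0,0,0,0,0,0,0,0,0,0,0,0,0,0,0,0,0,0,0,0],
)

```text
time: 27.42
tool_pos: [0.4649, 0.0005, 0.0206]
ee_rot: [3.141, -0.0, 1.793]
wrist_force: [1.4, 1.4, 0.4]
width: 0.0322
finger_force: 30.0
```

Run:
```python
from plan import *
o=robot.get_obs()
p=plan(*o["tool_pos"][:2],.17,-3);plan(.6333,-.0099,.17,-3,p)
```

```text
turn [ 0.001 -0.     0.349] shift [ 0.     0.    -1.494]
turn [ 0.  0. -0.] shift [-0.016  1.687  0.   ]
```

Request:
move_arm(
  motion=[0,0,0,0,0,-0.1,0,0,0,0,0,0,-0.2,0,0,0,0,0,0,-0.3,0,0,0,0,0,0,-0.3,0,0,0,0,0,0,-0.3,0,0,0,0,0,0,-0.2,0,0,0,0,0,0,-0.1,0,0,0,0.08,0,0,0,0,0,0,0.1,0,0,0,0,0,0,0.1,0,0,0,0,0,0,0.07,0,0,0,0],
)

```text
time: 28.33
tool_pos: [0.4633, 0.0006, 0.1686]
ee_rot: [-3.137, -0.0, 1.514]
wrist_force: [-0.3, -0.6, -5.2]
width: 0.0321
finger_force: 30.0
```

Request:
move_arm(
  motion=[0,0,0,-0.016,0.15,0,0,0,0,0,0,0.25,0,0,0,0,0,0,0.3,0,0,0,0,0,0,0.3,0,0,0,0,0,0,0.3,0,0,0,0,0,0,0.22,0,0,0,0,0,0,0.12,0,0,0,0,0,0,0.05,0,0,0,0,0,0,0,0,0,0,0,0,0,0,0,0],
)

```text
time: 29.17
tool_pos: [0.6321, -0.01, 0.1689]
ee_rot: [-3.138, -0.0, 1.518]
wrist_force: [-1.0, -0.9, -5.9]
width: 0.0324
finger_force: 30.0
```

Run:
```python
from plan import *
o=robot.get_obs();print(o["tool_pos"],o["width"])
p=plan(.6333,-.0099,.037,-3)
import cv2
cv2.imwrite("pics/g.png",cv2.resize(robot.snapshot("scene")[120:290,220:430,::-1],None,fx=3.5,fy=3.5,interpolation=cv2.INTER_CUBIC))
```

```text
[ 0.63212367 -0.0100294   0.16892197] 0.03236773698085775
turn [-0.005 -0.    -0.001] shift [0.002 0.012 1.319]
```

View pics/g.png

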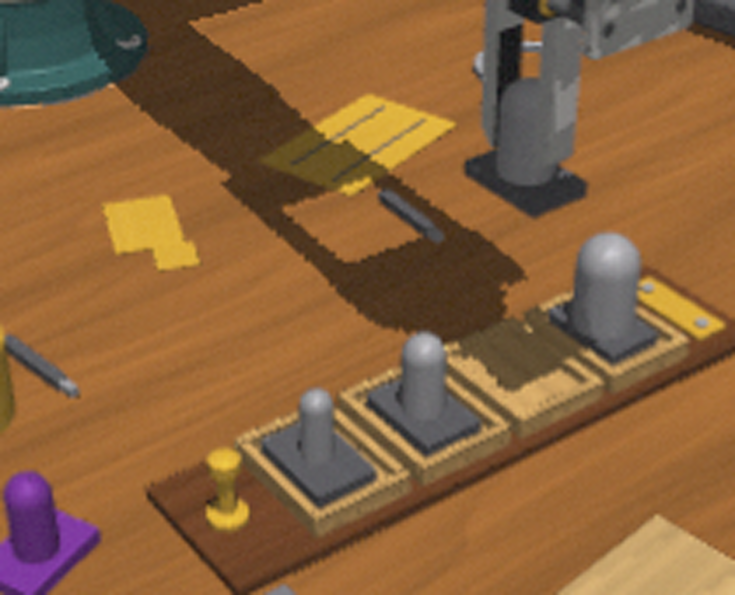

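The small, second and large stakes are seated, and the third is held level over its seat. I'll lower it.

Request:
move_arm(
  motion=[0,0,0,0.002,0.01,0.15,0,0,0,0,0,0,0.25,0,0,0,0,0,0,0.25,0,0,0,0,0,0,0.25,0,0,0,0,0,0,0.15,0,0,0,0,0,0,0.1,0,0,0,0,0,0,0.07,0,0,0,0,0,0,0.05,0,0,0,0,0,0,0.03,0,0,0,0,0,0,0.02,0,0,0,0,0,0,0,0,0,0,0,0,0,0,0],
)

```text
time: 30.22
tool_pos: [0.635, -0.01, 0.0395]
ee_rot: [3.14, 0.0, 1.518]
wrist_force: [1.3, 0.5, -4.6]
width: 0.0323
finger_force: 30.0
```

Request:
move_arm(
  motion=[0,0,0,0,-0.01,0.02,0,0,0,0,0,0,0.005,0,0,0,0,0,0,0,0,0,0,0,0,0,0,0.4,0,0,0,0,0,0,0.7,0,0,0,0,0,0,1,0,0,0,0,0,0,1,0,0,0,0,0,0,1,0,0,0,0,0,0,1,0,0,0,0,0,0,1,0,0,0,0,0,-0.2,1,0,0,0,0,0,-0.3,1],
)

```text
time: 31.22
tool_pos: [0.6304, -0.0097, 0.082]
ee_rot: [-3.132, -0.001, 1.518]
wrist_force: [-0.2, -0.3, -0.3]
width: 0.0874
finger_force: 0.0
```

Request:
move_arm(
  motion=[0,0,0,0,0,-0.3,1,0,0,0,0,0,-0.3,1,0,0,0,0,0,-0.3,1,0,0,0,0,-0.3,0,1,0,0,0,0,-0.3,0,1,0,0,0,0,-0.3,0,1,0,0,0,0,-0.3,0,1,0,0,0,0,-0.3,0,1,0,0,0,0,0,0,1,0,0,0,0,0,0,1],
)

```text
time: 32.05
tool_pos: [0.4829, -0.0019, 0.1764]
ee_rot: [3.14, 0.0, 1.518]
wrist_force: [0.4, -1.8, -0.2]
width: 0.0938
finger_force: 0.0
```

Run:
```python
from bench import robot
import cv2,numpy as np
cv2.imwrite("pics/h.png",np.vstack([cv2.resize(robot.snapshot("scene")[190:280,260:430,::-1],(600,318),interpolation=cv2.INTER_CUBIC),cv2.resize(robot.snapshot("top")[135:195,250:410,::-1],(600,225),interpolation=cv2.INTER_CUBIC)]))
```

```text
(no output)
```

View pics/h.png

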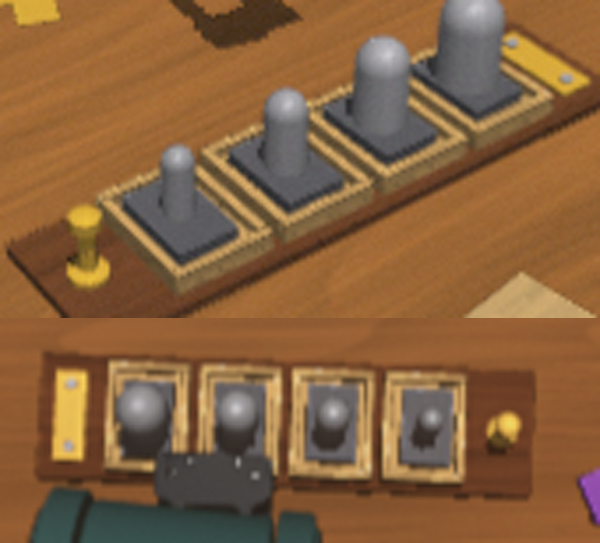

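All four stakes lie flat and centred in their recesses, in size order from the post, and the gripper is clear of them.

```bash
python3 -c "
from bench import robot
print(robot.close_job())"
```

```text
the job is handed in; nothing more can be done
None
```

The job is handed in: the last pictures show all four stakes flat in their seats in size order from the brass post and released, and I kept clear of the pot; no verdict was returned.

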